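# Close a bead tub and turn its label to the reader

### The job

The bead tub on the turntable has to be booked into stock: first press its raised lid straight down until it is fully home. Then turn the turntable, for instance by pushing its upright post, so that the label holder on the tub squarely faces the window of the reader block, and only then press the button on top of the reader fully down and let go. The tub must end standing upright in the middle of the turntable with its label still facing the reader; never tip it over, and leave everything else on the bench where it is.

Things in the scene. Friction and masses are not known exactly. Their poses are not given: they have to be found in the camera images.
- station: Label-reading station, fixed: turntable on a round black foot (diameter 232), and the reader, a grey block. Origin on the bench under the turntable's axis, z up; +x points from that axis to the reader. The reader's front face is at x = 140; it is 60 deep, 110 wide, its top at height 85.
- turntable_top (a point): Centre of the turntable's top, at height 28, where the tub stands: aluminium disc, diameter 220, with a thin rubber pad, diameter 88, under the tub (disc rim at height 26). It turns either way by a full turn or more, with light friction, and stays where it is left.
- reader_window (a point): Middle of the dark window (64 wide, 30 high) in the reader's front face, looking at the turntable; at station x = 138, height 55. The label must face it.
- post_top (a point): Top centre of the turntable's upright steel post, diameter 22, standing 60 above the disc from height 26 to 86, 94 from the turntable's axis; it goes round with the disc. Push it sideways to turn the disc.
- tub: White round bead tub, loose, standing near the middle of the turntable: diameter 90 (too wide to grasp), wall 42 high, about 0.35 kg, with a clear neck under the lid. Origin at the centre of its underside, z up; its +x axis points out through the label. It turns with the turntable.
- label (a point): Middle of the tub's label: a paper with dark bars in a black holder 46 wide and 30 high that stands out 15 from the tub's wall (the only one on it); 60 from the tub's axis, 21 above its underside.
- lid_top (a point): Centre of the top of the tub's aluminium press-on lid, diameter 92, 14 thick; raised it lies 61 to 64 above the tub's underside, fully home 56.
- lid (a joint): How far the lid has been pressed down, in m: 0 to 0.003 at the start, 0.008 fully home. It takes about 6 N and stays where it is left.
- scan_button_top (a point): Centre of the top of the round grey push button (diameter 30) in a black housing in the middle of the reader's top; pressed straight down, springs back.
- scan_button (a joint): How far the button is pressed, in m: 0 released, 0.006 fully down (about 4 N).
- plain_tub: Bystander: smaller white tub without label holder, diameter 70, 64 high. Origin at the centre of its underside.
- glue: Bystander: glue bottle, diameter 40, 110 high. Origin at the centre of its underside.
- screwdriver: Bystander: screwdriver lying on the bench along its x axis.
- pliers: Bystander: pliers lying on the bench, about 150 long, 14 thick, jaws to +x. Origin near the rivet, on the bench.
- mug: Bystander: white mug, diameter 80, 90 high. Origin at the centre of its underside.
- spray: Bystander: spray can, diameter 60, 170 high. Origin at the centre of its underside.
- bead_tray: Bystander: clear compartment tray, 120 by 180, 30 high. Origin at the centre of its underside.
Mind the look-alikes: they are no part of the job. What is shaped like the tub but purple is not meant.

How it is judged:
On the way, in this order (a step that is already met when the one before it is completed fails the run):
1. the lid is pressed fully home on the tub, before the label faces the reader (value of joint lid above 0.0062 m), for 0.2 s.
2. the tub, upright and still on the turntable, has its label facing the reader (angle between the x axis of tub and the x axis of station, either way round below 0.22 rad and x of label in the frame of station above 0.02 m and horizontal distance between tub and station below 0.03 m and z of tub in the frame of station between 0.024 and 0.032 m and angle between tub's own z axis and vertical below 0.06 rad and linear speed of tub below 0.02 m/s and angular speed of tub below 0.15 rad/s), for 0.2 s.
3. the reader's button is pressed down while the label faces the reader (angle between the x axis of tub and the x axis of station, either way round below 0.22 rad and x of label in the frame of station above 0.02 m and value of joint scan_button above 0.004 m), for 0.05 s.
At the end, for the whole second after the job is handed in: The lid is home (pressed at least 6.2 of its 8 mm); the tub stands upright (within 0.06 rad) and still on the turntable, within 30 mm of its axis, with its label facing the reader within 0.22 rad; the button is released (all of step 2 and value of joint lid above 0.0062 m and value of joint scan_button below 0.002 m); the robot touches nothing.
It fails at once if the button is pressed while the label does not face the reader (value of joint scan_button above 0.004 m and not (angle between the x axis of tub and the x axis of station, either way round below 0.22 rad and x of label in the frame of station above 0.02 m)).
It fails at once if the tub is tipped by more than 0.35 rad (angle between tub's own z axis and vertical above 0.35 rad).
It fails at once if a bystander is moved by more than 30 mm (distance of any of plain_tub, glue, screwdriver, pliers, mug, spray, bead_tray from where it was at the start of the episode above 0.03 m).
It also fails if it takes over 58 s, if anything falls off the work surface, if the arm or the gripper's body presses on something with over 40 N, if the wrist force passes 120 N, or if a joint passes its speed limit or range.

### The arm

A 7-joint arm with a two-finger parallel gripper is mounted at the origin on the work surface. World frame = base frame: x ahead of the robot, y to its left, z up, the work surface at z = 0. Lengths are in m, angles in rad, forces in N, time in s.
With the tool pointing down it reaches from about 0.4 to 0.85 m from the base axis. Payload 4.5 kg.
Tool frame: the origin (TCP) lies at the very end of the fingers, on their centre line; the grasp point (between the pads) lies 19 mm behind it (r.grip_point_offset is the distance from the TCP to the grasp point, in m); z points along the fingers, y is the line along which they close (so a half turn about z gives the same grasp; the last joint's range is limited). The gripper opens to 88 mm and grips with 3 to 60 N. Pads are 18 mm wide; open, the fingers measure 123 mm over their backs; the gripper's body (75 mm by 187 mm) begins 45 mm behind the grasp point.
Start: joints at [-1.127, 0.689, -0.195, 1.565, 0.157, 0.902, -0.215], TCP at [0.249, 0.573, 0.239] pointing down, gripper open.
Joint ranges: [-3.01, 3.01], [-0.46, 2.08], [-1.47, 1.51], [0.13, 2.56], [-1, 4.14], [0.04, 2.09], [-2.66, 2.66]. Speed limits (rad/s): [2.57, 2.57, 3.14, 3.14, 3.14, 3.14, 3.14].

### API

Orientations are given as a unit quaternion [x, y, z, w].
In Python, from plant import r gives the robot as it stands.
- The arm moves only by the tool carry_out, never from a script. Its argument "rows" is a list of rows, each a list of 3 entries, a list of its own where there are three numbers: the shift along the tool's x, y, z in cm, then the turn, a rotation vector about the tool's x, y, z in degrees, then the closure, from 0 (fully open) to 1 (shut). A call has 1 to 12 rows; each row is the pose to reach, as a shift and turn from the pose commanded when the call began, along the tool's axes at that moment; what a row does not reach only later rows make up. A row lasts 1/10 s, in which the tool goes at most 50 mm and 8.59 degrees, less where a joint would pass 70% of its speed; a pose out of reach is approached as far as the arm can. A call with a gripper value outside its range is refused whole. The fingers move at their own pace and stop on an object; "newtons" is the grip in N (left out, the last holds). Time passes only in rows, so rows that repeat a pose let the fingers close. It gives the time, the measured TCP pose, the force, the opening and the grip force at its end, in the units of the state.
- r.get_state(): the state, without advancing time (a new reading comes with each control period).
- r.snapshot(name): name is "scene" or "top"; returns a dict with "image" (480x640x3 uint8, red, green, blue), "fx", "fy", "cx", "cy" (pixels), "pose" (4x4, takes a point from camera to world coordinates). Camera axes: x right, y up, looking along -z (the intrinsics and any distortion apply to the point x, -y, -z); pixel columns grow to the right and rows downward; lengths in m; the calibration is good to about 2 mm. A picture is of the moment at which its call begins. There is no depth.
- r.finish_job(): hands the job in; it is judged then, once.
The state is a dict: "clock": time; "q": joint angles; "qd": joint speeds; "joint_torque": joint torques, N m; "tool_pos": TCP position; "eef_rot": TCP orientation; "contact_force": force on the tool from outside, world axes, zero at the start; "moment": the same for the moment, N m; "opening": opening from 0.0 (shut) to 1.0 (fully open); "finger_force": force on a finger pad.
Only numpy, scipy, OpenCV 4.12 (cv2) and the standard library are available. Lean on these libraries where they do the work, as an engineer would, in place of code of your own. Each camera call takes 0.05 s, during which the arm holds its last target. There are 200 camera calls.

## Working session

There is one attempt and no reset: what is moved stays moved. The work goes in short steps, Python scripts to look and compute and a tool call to move; the robot and the scene stay as the last step left them, time stands still between calls to the robot, and variables do not carry over. Pictures are saved under pics/ and viewed, at most 10 in all, crops included, and the job is handed in when it is done.

Besides the shell and the picture viewer there is one more tool, called by a JSON object that holds its "name" and its "arguments". carry_out: Moves the arm, as the interface text tells. Its arguments: {"type":"object","properties":{"rows":{"type":"array"},"newtons":{"type":"number"}},"required":["rows"]}

```bash
ls; mkdir -p pics; python3 - <<'E'
from plant import r
import cv2,pickle
for n in("scene","top"):
    s=r.snapshot(n);cv2.imwrite(f"pics/{n}0.png",s["image"][:,:,::-1]);pickle.dump(s,open(n+"0.pkl","wb"))
    print({k:v for k,v in s.items() if k!="image"})
st=r.get_state();print(st)
E
```

```text
pics
{'fx': 509.67020712886796, 'fy': 509.67020712886796, 'cx': 315.95813543181885, 'cy': 234.84070635932287, 'pose': array([[ 0.7313781 , -0.48160482,  0.48284871,  1.12672559],
       [ 0.68168077,  0.53697076, -0.49696451, -0.66954052],
       [-0.01993513,  0.69261764,  0.7210294 ,  1.0317806 ],
       [ 0.        ,  0.        ,  0.        ,  1.        ]])}
{'fx': 580.126508112571, 'fy': 580.126508112571, 'cx': 326.07261396496904, 'cy': 243.79811272153583, 'pose': array([[ 0.02698211,  0.9930842 , -0.11426172,  0.34701958],
       [-0.9994878 ,  0.02876893,  0.01401759, -0.03676054],
       [ 0.01720784,  0.11382497,  0.99335178,  1.50610015],
       [ 0.        ,  0.        ,  0.        ,  1.        ]])}
{'clock': 0.1, 'q': array([-1.12720801,  0.68989222, -0.19450571,  1.56623056,  0.15730813,
        0.90254175, -0.21511664]), 'qd': array([ 0.00048416, -0.00166893, -0.00077658, -0.00047466, -0.00027293,
        0.00088495,  0.00088304]), 'joint_torque': array([-2.78997933e-03, -5.28496277e+01, -1.27189927e+00, -1.53835577e+01,
       -5.27317647e-02,  2.02666211e-03,  4.25893893e-05]), 'tool_pos': array([0.24883159, 0.57270184, 0.23799734]), 'eef_rot': array([ 2.03437779e-01,  9.79087516e-01, -8.34568659e-04, -9.95930394e-05]), 'contact_force': array([0.1213573 , 0.34594844, 0.12606321]), 'moment': array([ 0.03953918, -0.05102332,  0.0188734 ]), 'finger_force': 0.0, 'opening': 1.0033951086899806}
```

View pics/scene0.png

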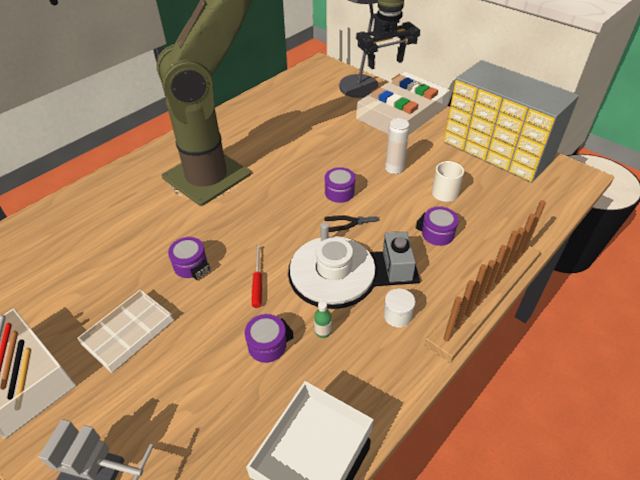

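View pics/top0.png

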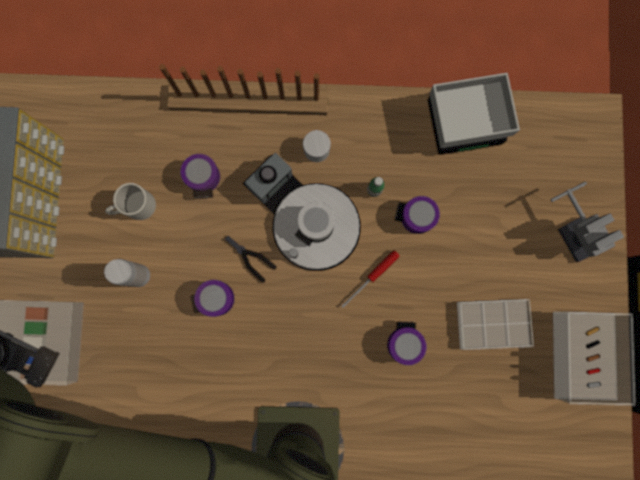

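The scene view shows the turntable at about (332,270), with the reader at (400,256) and the post at (325,232). In the top view the disc is at (316,227), the post at (292,253) and the reader at (270,182). Next I'll zoom in and measure.

```bash
cat > h.py <<'E'
import numpy as np,pickle,cv2
def ray(s,u,v):
    d=np.array([(u-s["cx"])/s["fx"],-(v-s["cy"])/s["fy"],-1.]);P=s["pose"];return P[:3,3],P[:3,:3]@d
def onz(s,u,v,z):
    o,d=ray(s,u,v);return o+d*(z-o[2])/d[2]
def proj(s,p):
    P=s["pose"];c=P[:3,:3].T@(np.array(p)-P[:3,3]);return s["cx"]-s["fx"]*c[0]/c[2],s["cy"]+s["fy"]*c[1]/c[2]
def load(n):return pickle.load(open(n+".pkl","rb"))
E
python3 - <<'E'
from h import *
t=load("top0");s=load("scene0")
for n,p,z in(("disc",(316.5,227),.026),("post",(292.5,253),.086),("button",(268,174),.09),("lid",(316,221),.09)):
    print(n,onz(t,*p,z).round(4))
for n,p,z in(("disc",(333,271),.026),("post",(324.5,226),.086),("button",(400.5,242),.095),("lid",(334,252),.09)):
    print(n,onz(s,*p,z).round(4))
a=cv2.resize(t["image"][140:280,230:370],(560,560),interpolation=2)
cv2.imwrite("pics/c1.png",a[:,:,::-1])
b=cv2.resize(s["image"][205:315,275:425],(750,550),interpolation=2)
cv2.imwrite("pics/c2.png",b[:,:,::-1])
E
```

```text
disc [ 0.5601 -0.0318  0.026 ]
post [0.4852 0.0251 0.086 ]
button [0.6804 0.0924 0.09  ]
lid [ 0.5658 -0.0304  0.09  ]
disc [ 0.5732 -0.0411  0.026 ]
post [0.4881 0.0207 0.086 ]
button [0.674  0.0993 0.095 ]
lid [ 0.5696 -0.0337  0.09  ]
```

View pics/c1.png

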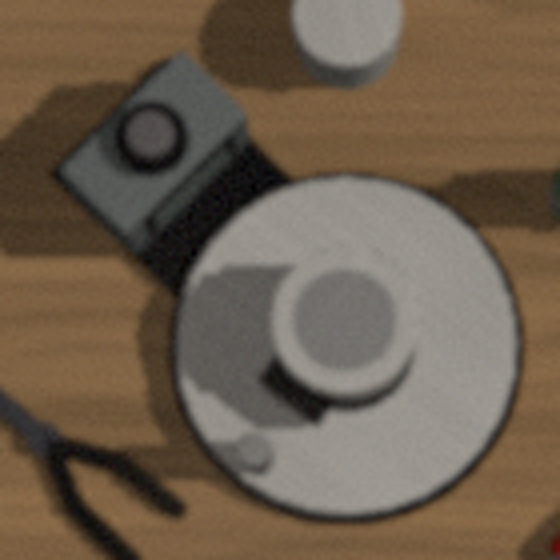

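View pics/c2.png

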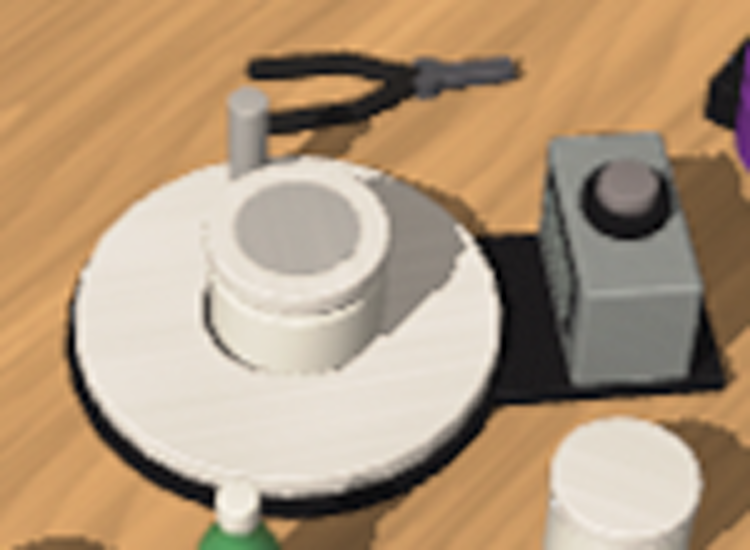

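```bash
cat >> h.py <<'E'
from scipy.spatial.transform import Rotation as Rn
def tgt(a):
    a=np.radians(a);c,s=np.cos(a),np.sin(a);return np.array([[-s,c,0],[c,s,0],[0,0,-1.]])
def to(st,p,a):
    R=Rn.from_quat(st["eef_rot"]).as_matrix()
    return (100*R.T@(np.array(p)-st["tool_pos"])).round(2),np.degrees(Rn.from_matrix(R.T@tgt(a)).as_rotvec()).round(1)
E
python3 - <<'E'
from h import *
from plant import r
t=load("top0");s=load("scene0")
# bright disc centroid by ellipse fit in both views
for n,im,(u,v) in(("top",t,(316,227)),("scene",s,(333,271))):
    hsv=cv2.cvtColor(im["image"],cv2.COLOR_RGB2HSV);m=((hsv[...,1]<60)&(hsv[...,2]>75)).astype(np.uint8)
    m=cv2.morphologyEx(m,cv2.MORPH_OPEN,np.ones((3,3)))
    _,l,st,_=cv2.connectedComponentsWithStats(m);k=l[v+int(25 if n=="top" else 20),u]
    c=max(cv2.findContours((l==k).astype(np.uint8),0,1)[0],key=len);h=cv2.convexHull(c)
    e=cv2.fitEllipse(h);print(n,st[k],e)
    pts=np.array([onz(im,*q[0],.026)[:2] for q in h]);(x,y),rad=cv2.minEnclosingCircle(pts.astype(np.float32));print(x,y,rad)
print(to(r.get_state(),[.566,-.034,.16],54))
print(to(r.get_state(),[.41,.26,.24],60))
E
```

```text
top [ 275  184   85   85 5575] ((316.3700256347656, 225.8934326171875), (85.24515533447266, 86.08740997314453), 91.10211181640625)
0.5643006563186646 -0.031750671565532684 0.11176583915948868
scene [ 289  223   86   89 4794] ((330.8368225097656, 267.3524169921875), (82.36418914794922, 87.00155639648438), 163.9897918701172)
0.5377401113510132 -0.039327193051576614 0.14952754974365234
(array([-53.26, -43.  ,   7.88]), array([-0.1,  0. , 12.5]))
(array([-27.24, -22.26,  -0.16]), array([-0.1,  0. ,  6.5]))
```

{"name": "carry_out", "arguments": {"rows": [[[-4, -3.2, 0], [0, 0, 1], 1], [[-7.5, -6, 0], [0, 0, 2], 1], [[-11, -9, 0], [0, 0, 3], 1], [[-15, -12, 0], [0, 0, 4], 1], [[-19, -15.3, 0], [0, 0, 5], 1], [[-23, -18.5, 0], [0, 0, 6], 1], [[-27, -21.8, 0], [0, 0, 7], 1], [[-31, -25, 0], [0, 0, 8], 1], [[-35, -28.2, 0], [0, 0, 9], 1], [[-39, -31.5, 0], [0, 0, 10], 1], [[-43, -34.7, 0], [0, 0, 11], 1], [[-47, -38, 0], [0, 0, 12], 1]], "newtons": 10}}

```text
clock: 1.3
tool_pos: [0.5236, 0.0465, 0.2385]
eef_rot: [0.305, 0.952, 0.0, -0.0]
contact_force: [0.4, 0.8, 0.3]
opening: 0.002
finger_force: 0.0
```

{"name": "carry_out", "arguments": {"rows": [[[-3, -2.5, 0], [0, 0, 0], 1], [[-4.5, -4, 1], [0, 0, 0], 1], [[-5, -4.5, 3], [0, 0, 0], 1], [[-5, -4.5, 6], [0, 0, 0], 1], [[-5, -4.5, 8], [0, 0, 0], 1], [[-5, -4.5, 9], [0, 0, 0], 1], [[-5, -4.5, 9], [0, 0, 0], 1]]}}

```text
clock: 2.0
tool_pos: [0.5368, -0.0171, 0.1475]
eef_rot: [0.305, 0.952, -0.0, -0.001]
contact_force: [-0.2, 1.3, 0.8]
opening: 0.007
finger_force: 0.0
```

```bash
python3 - <<'E'
from h import *
from plant import r
st=r.get_state();print(st["clock"],st["tool_pos"],st["opening"],st["contact_force"],to(st,[.566,-.034,.1],54))
out=[]
for n in("scene","top"):
    s=r.snapshot(n);pickle.dump(s,open(n+"1.pkl","wb"));u,v=proj(s,st["tool_pos"]);print(u,v)
    im=s["image"][:,:,::-1].copy();u,v=int(u),int(v);im[v,u]=(0,0,255)
    out.append(cv2.resize(im[v-50:v+50,u-50:u+50],(400,400),interpolation=0))
cv2.imwrite("pics/c3.png",np.hstack(out))
E
```

```text
2.0 [ 0.53678634 -0.01714336  0.14753548] 0.007414707525493627 [-0.23621209  1.32289879  0.84867095] (array([-3.37,  0.33,  4.75]), array([-0.1, -0.1,  0.5]))
328.58524720545694 225.84957153640897
310.04977530116423 229.2498243403776
```

View pics/c3.png

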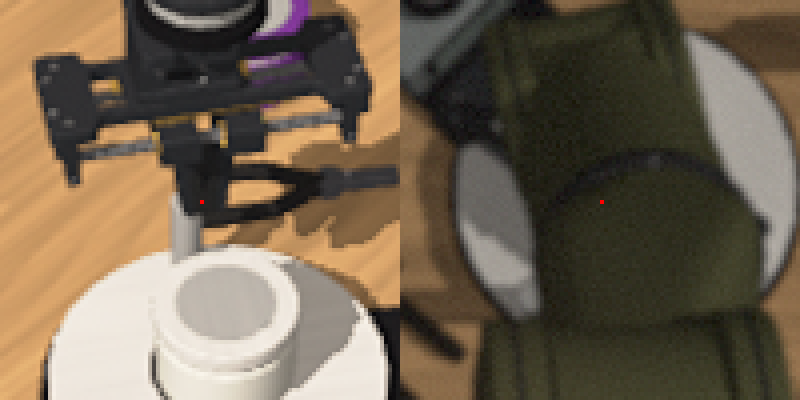

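The close-up shows the fingertip about 3 px below its projected point. That puts the scene-view lid at about (0.565,-0.031), which agrees with the top view. I'll centre over it and press down.

{"name": "carry_out", "arguments": {"rows": [[[-2, 0.4, 0], [0, 0, 0], 1], [[-3.1, 0.5, 0.5], [0, 0, 0], 1], [[-3.1, 0.5, 2.5], [0, 0, 0], 1], [[-3.1, 0.5, 4], [0, 0, 0], 1], [[-3.1, 0.5, 4.6], [0, 0, 0], 1], [[-3.1, 0.5, 5], [0, 0, 0], 1], [[-3.1, 0.5, 5.3], [0, 0, 0], 1], [[-3.1, 0.5, 5.5], [0, 0, 0], 1], [[-3.1, 0.5, 5.7], [0, 0, 0], 1], [[-3.1, 0.5, 5.7], [0, 0, 0], 1]]}}

```text
clock: 3.1
tool_pos: [0.5659, -0.0311, 0.0918]
eef_rot: [0.305, 0.952, 0.0, 0.0]
contact_force: [-0.8, 0.1, -0.0]
opening: 0.002
finger_force: 0.0
```

{"name": "carry_out", "arguments": {"rows": [[[0, 0, 0.2], [0, 0, 0], 1], [[0, 0, 0.4], [0, 0, 0], 1], [[0, 0, 0.6], [0, 0, 0], 1], [[0, 0, 0.7], [0, 0, 0], 1], [[0, 0, 0.8], [0, 0, 0], 1], [[0, 0, 0.9], [0, 0, 0], 1], [[0, 0, 0.9], [0, 0, 0], 1]]}}

```text
clock: 3.8
tool_pos: [0.5662, -0.0311, 0.0843]
eef_rot: [0.305, 0.952, 0.0, 0.001]
contact_force: [-3.0, -0.3, 13.8]
opening: 0.002
finger_force: 7.1
```

{"name": "carry_out", "arguments": {"rows": [[[0, 0, 0.1], [0, 0, 0], 1], [[0, 0, 0.2], [0, 0, 0], 1], [[0, 0, 0.2], [0, 0, 0], 1], [[0, 0, 0.2], [0, 0, 0], 1]]}}

```text
clock: 4.2
tool_pos: [0.5663, -0.0311, 0.0842]
eef_rot: [0.305, 0.952, 0.0, 0.001]
contact_force: [-7.0, 0.4, 29.4]
opening: 0.005
finger_force: 14.9
```

{"name": "carry_out", "arguments": {"rows": [[[0, 0, -2], [0, 0, 0], 1], [[0, 0, -5], [0, 0, 0], 0.5], [[2, 0, -6], [0, 0, 0], 0.5], [[5, 0, -6], [0, 0, 0], 0.5], [[8, -0.1, -5], [0, 0, 0], 0.5], [[9.8, -0.2, -4], [0, 0, 0], 0.5], [[9.8, -0.2, -3], [0, 0, 0], 0.5], [[9.8, -0.2, -2.5], [0, 0, 0], 0.5], [[9.8, -0.2, -2.5], [0, 0, 0], 0.5]]}}

```text
clock: 5.1
tool_pos: [0.4859, 0.0234, 0.105]
eef_rot: [0.305, 0.952, -0.0, 0.0]
contact_force: [0.5, -0.2, 0.5]
opening: 0.501
finger_force: 0.0
```

```bash
python3 - <<'E'
from h import *
from plant import r
st=r.get_state();print(st["clock"],st["tool_pos"],st["opening"],st["contact_force"],to(st,[.486,.025,.06],54),st["q"])
s=r.snapshot("scene");pickle.dump(s,open("scene2.pkl","wb"))
cv2.imwrite("pics/c4.png",cv2.resize(s["image"][170:310,260:440,::-1],(720,560),interpolation=2))
E
```

```text
5.1 [0.48587895 0.02340695 0.10504314] 0.5010721591332119 [ 0.47222239 -0.15563555  0.47814127] (array([0.09, 0.14, 4.5 ]), array([-0. ,  0. ,  0.5])) [-0.0760775   0.74534452 -0.10870267  2.09267049  0.24146834  0.31479835
  0.56427351]
```

View pics/c4.png

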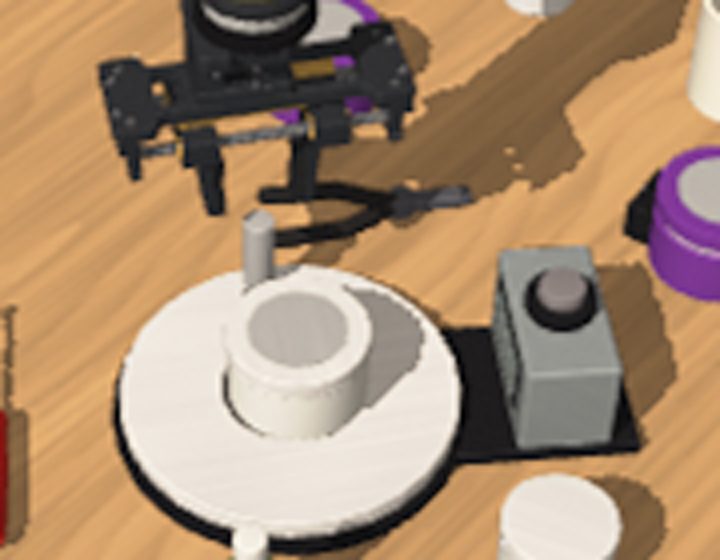

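Lid is seated. The fingers straddle the post, with tips at (213,213) and (307,197) and the post top at (258,216). Descending now to cage it.

{"name": "carry_out", "arguments": {"rows": [[[0.3, 0, 1], [0, 0, 0], 0.5], [[0.3, 0, 2], [0, 0, 0], 0.5], [[0.3, 0, 3], [0, 0, 0], 0.5], [[0.3, 0, 4], [0, 0, 0], 0.5], [[0.3, 0, 5], [0, 0, 0], 0.5], [[0.3, 0, 5], [0, 0, 0], 0.65], [[0.3, 0, 5], [0, 0, 0], 0.65]]}}

```text
clock: 5.85
tool_pos: [0.4823, 0.0258, 0.0554]
eef_rot: [0.305, 0.952, -0.0, -0.0]
contact_force: [0.5, -0.5, 0.2]
opening: 0.361
finger_force: 0.0
```

```bash
python3 - <<'E'
from h import *
from plant import r
st=r.get_state();print(st["clock"],st["tool_pos"],st["opening"],st["contact_force"])
c=np.array([.564,-.032])
p0=st["tool_pos"];print(np.hypot(*(p0[:2]-c)),np.degrees(np.arctan2(*(p0[:2]-c)[::-1])))
for d in range(0,96,8):
    a=np.radians(143.8-d);p=[*(c+.096*np.array([np.cos(a),np.sin(a)])),p0[2]]
    print(d,*to(st,p,54-d))
E
```

```text
5.85 [0.48225254 0.0258328  0.05539879] 0.36073365516313405 [ 0.46477632 -0.53818616  0.15807044]
0.10013630296671833 144.7222427337137
0 [-0.41  0.16 -0.  ] [-0.  -0.   0.5]
8 [-0.52  1.49 -0.  ] [-0.  -0.   8.5]
16 [-0.82  2.8  -0.  ] [-0.  -0.  16.5]
24 [-1.29  4.05 -0.  ] [-0.  -0.  24.5]
32 [-1.94  5.22 -0.  ] [-0.  -0.  32.5]
40 [-2.74  6.3  -0.  ] [-0.  -0.  40.5]
48 [-3.68  7.25 -0.01] [-0.  -0.  48.5]
56 [-4.75  8.06 -0.01] [-0.  -0.  56.5]
64 [-5.91  8.72 -0.01] [-0.  -0.  64.5]
72 [-7.16  9.2  -0.01] [-0.  -0.  72.5]
80 [-8.47  9.51 -0.01] [-0.  -0.  80.5]
88 [-9.8   9.63 -0.01] [-0.   0.  88.5]
```

{"name": "carry_out", "arguments": {"rows": [[[-0.45, 0.8, 0], [0, 0, 4], 0.65], [[-0.5, 1.5, 0], [0, 0, 8], 0.65], [[-0.65, 2.15, 0], [0, 0, 12], 0.65], [[-0.8, 2.8, 0], [0, 0, 16], 0.65], [[-1.05, 3.4, 0], [0, 0, 20], 0.65], [[-1.3, 4.05, 0], [0, 0, 24], 0.65], [[-1.6, 4.65, 0], [0, 0, 28], 0.65], [[-1.95, 5.2, 0], [0, 0, 32], 0.65], [[-2.3, 5.8, 0], [0, 0, 36], 0.65], [[-2.75, 6.3, 0], [0, 0, 40], 0.65], [[-3.2, 6.8, 0], [0, 0, 44], 0.65], [[-3.7, 7.25, 0], [0, 0, 48], 0.65]]}}

```text
clock: 7.05
tool_pos: [0.5544, 0.0637, 0.0561]
eef_rot: [0.667, 0.745, -0.0, -0.0]
contact_force: [-0.5, -0.3, 0.4]
opening: 0.353
finger_force: 0.4
```

```bash
python3 - <<'E'
from h import *
from plant import r
st=r.get_state();print(st["clock"],st["tool_pos"],st["opening"],st["contact_force"],st["q"])
c=np.array([.564,-.032])
p0=st["tool_pos"];print(np.hypot(*(p0[:2]-c)),np.degrees(np.arctan2(*(p0[:2]-c)[::-1])))
for d in range(48,104,4):
    a=np.radians(143.8-d);p=[*(c+.096*np.array([np.cos(a),np.sin(a)])),.0554]
    print(d,*to(st,p,54-d))
for n in("scene","top"):
    s=r.snapshot(n);pickle.dump(s,open(n+"3.pkl","wb"))
s=load("scene3")
cv2.imwrite("pics/c5.png",cv2.resize(s["image"][170:310,260:440,::-1],(720,560),interpolation=2))
E
```

```text
7.05 [0.55437443 0.06369318 0.05612639] 0.3530531518171248 [-0.52710848 -0.33368827  0.39857009] [-0.23617669  0.88525899  0.0675515   1.90198431 -0.15064042  0.35980956
  0.05895792]
0.0961760656096839 95.7439395672652
48 [-0.02 -0.01  0.07] [-0.  -0.   0.4]
52 [-0.05  0.66  0.07] [-0.  -0.   4.4]
56 [-0.12  1.33  0.07] [-0.  -0.   8.4]
60 [-0.25  1.98  0.07] [-0.  -0.  12.4]
64 [-0.42  2.63  0.07] [-0.  -0.  16.4]
68 [-0.63  3.27  0.07] [-0.  -0.  20.4]
72 [-0.89  3.89  0.07] [-0.  -0.  24.4]
76 [-1.19  4.49  0.07] [-0.  -0.  28.4]
80 [-1.53  5.06  0.07] [-0.  -0.  32.4]
84 [-1.91  5.61  0.07] [-0.  -0.  36.4]
88 [-2.32  6.14  0.07] [-0.  -0.  40.4]
92 [-2.78  6.63  0.07] [-0.  -0.  44.4]
96 [-3.26  7.09  0.07] [-0.  -0.  48.4]
100 [-3.78  7.52  0.07] [-0.  -0.  52.4]
```

View pics/c5.png

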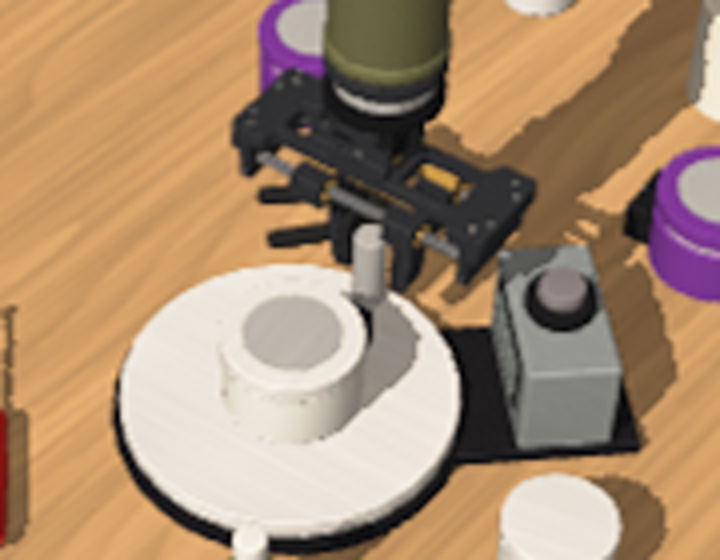

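The post is held between the fingers and the tub turns with it; the label holder now shows at (365,320). I'll carry on around.

{"name": "carry_out", "arguments": {"rows": [[[-0.2, 0.65, 0], [0, 0, 4], 0.65], [[-0.3, 1.3, 0], [0, 0, 8], 0.65], [[-0.4, 2, 0], [0, 0, 12], 0.65], [[-0.6, 2.6, 0], [0, 0, 16], 0.65], [[-0.8, 3.2, 0], [0, 0, 20], 0.65], [[-1.05, 3.8, 0], [0, 0, 24], 0.65], [[-1.35, 4.4, 0], [0, 0, 28], 0.65], [[-1.7, 4.95, 0], [0, 0, 32], 0.65], [[-2.05, 5.5, 0], [0, 0, 36], 0.65], [[-2.5, 6, 0], [0, 0, 40], 0.65], [[-2.95, 6.5, 0], [0, 0, 44], 0.65], [[-3.15, 6.7, 0], [0, 0, 46], 0.65]]}}

```text
clock: 8.35
tool_pos: [0.6246, 0.0394, 0.0558]
eef_rot: [0.905, 0.426, -0.0, -0.0]
contact_force: [-0.4, -0.7, 1.1]
opening: 0.35
finger_force: 0.4
```

{"name": "carry_out", "arguments": {"rows": [[[0, 0, 0], [0, 0, 0], 0.5], [[0, 0, 0], [0, 0, 0], 0.5], [[0, 0, -2], [0, 0, 0], 0.5], [[0, 0, -5], [0, 0, 0], 0.5], [[0, 0, -9], [0, 0, 0], 0.5], [[4, -4, -11], [0, 0, 0], 0.6], [[7, -7.5, -11], [0, 0, 0], 0.8], [[10, -10, -11], [0, 0, 0], 1], [[13, -13, -11], [0, 0, 0], 1], [[16, -16, -11], [0, 0, 0], 1], [[16, -16, -11], [0, 0, 0], 1]]}}

```text
clock: 9.45
tool_pos: [0.6, 0.2751, 0.1649]
eef_rot: [0.902, 0.433, 0.0, -0.003]
contact_force: [0.5, 0.1, 0.5]
opening: 0.006
finger_force: 0.0
```

```bash
python3 - <<'E'
from h import *
from plant import r
st=r.get_state();print(st["clock"],st["tool_pos"],st["opening"],st["contact_force"],st["q"])
for n in("scene","top"):
    s=r.snapshot(n);pickle.dump(s,open(n+"4.pkl","wb"))
s=load("scene4");t=load("top4")
cv2.imwrite("pics/c6.png",np.hstack([cv2.resize(t["image"][150:280,250:350,::-1],(400,520),interpolation=2),cv2.resize(s["image"][205:310,315:395,::-1],(396,520),interpolation=2)]))
E
```

```text
9.45 [0.60003105 0.27514996 0.16485602] 0.006383816038205853 [0.48892073 0.09373233 0.48513395] [-0.70585518  0.8598608   0.41269399  1.53790618 -0.43238391  0.8348055
 -0.80323421]
```

View pics/c6.png

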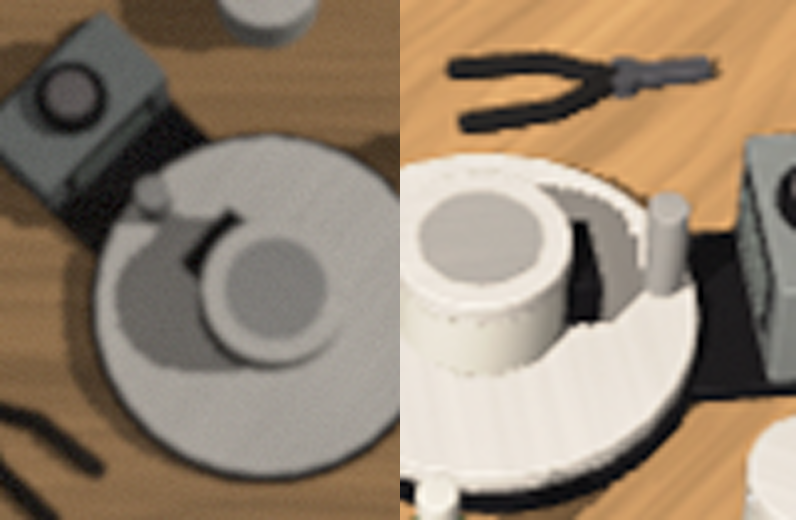

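In both views the label holder is parallel to the reader window: the label edge runs (185,265)–(232,210) and the reader edge (70,195)–(168,80), less than 1° apart. Next is the button.

```bash
python3 - <<'E'
from h import *
from plant import r
st=r.get_state();t=load("top4");s=load("scene4")
print(onz(t,267.1,173.9,.097),onz(s,400.5,242,.097))
R=Rn.from_quat(st["eef_rot"]).as_matrix();a=np.degrees(np.arctan2(R[1,1],R[0,1]));print(a)
print(to(st,[.675,.097,.115],a))
E
```

```text
[0.67894417 0.0939734  0.097     ] [0.6749562  0.09769577 0.097     ]
-39.24662141648348
(array([-8.51, 16.38,  5.03]), array([-0.,  0.,  0.]))
```

{"name": "carry_out", "arguments": {"rows": [[[-2, 4, 0], [0, 0, 0], 1], [[-4, 8, 0], [0, 0, 0], 1], [[-6.2, 12, 0], [0, 0, 0], 1], [[-8, 15.5, 0], [0, 0, 0], 1], [[-8.5, 16.5, 1], [0, 0, 0], 1], [[-8.5, 16.5, 3], [0, 0, 0], 1], [[-8.5, 16.5, 4.5], [0, 0, 0], 1], [[-8.5, 16.5, 5], [0, 0, 0], 1], [[-8.5, 16.5, 5], [0, 0, 0], 1]]}}

```text
clock: 10.45
tool_pos: [0.6753, 0.0951, 0.1146]
eef_rot: [0.904, 0.427, -0.001, -0.001]
contact_force: [-0.0, 0.2, -0.0]
opening: 0.004
finger_force: 0.0
```

```bash
python3 - <<'E'
from h import *
from plant import r
st=r.get_state();s=r.snapshot("scene");print(st["tool_pos"],proj(s,st["tool_pos"]))
cv2.imwrite("pics/c7.png",cv2.resize(s["image"][190:300,330:450,::-1],(600,550),interpolation=2))
E
```

```text
[0.67526784 0.09511124 0.11458056] (np.float64(400.68467278933576), np.float64(237.77453726876595))
```

View pics/c7.png

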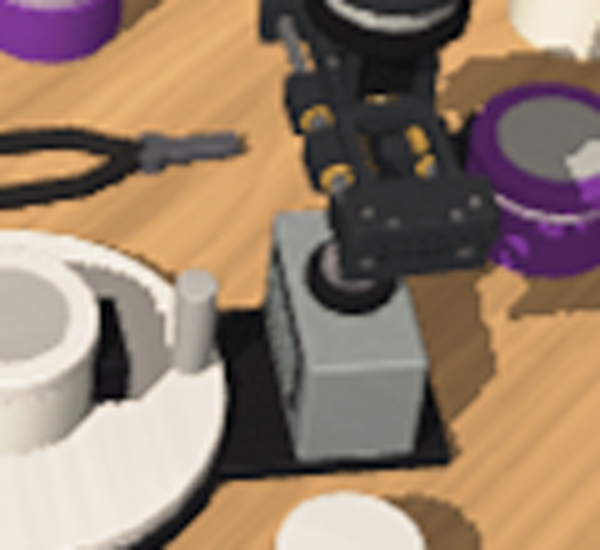

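The gripper body at (410,225) hides the tip, but the button at (345,265) sits under it as expected. I'll go down slowly.

{"name": "carry_out", "arguments": {"rows": [[[0, 0, 0.5], [0, 0, 0], 1], [[0, 0, 1], [0, 0, 0], 1], [[0, 0, 1.4], [0, 0, 0], 1], [[0, 0, 1.7], [0, 0, 0], 1], [[0, 0, 1.9], [0, 0, 0], 1], [[0, 0, 2], [0, 0, 0], 1], [[0, 0, 2], [0, 0, 0], 1]]}}

```text
clock: 11.2
tool_pos: [0.6771, 0.0949, 0.101]
eef_rot: [0.904, 0.427, 0.002, -0.0]
contact_force: [-9.0, 0.8, 30.7]
opening: 0.004
finger_force: 15.3
```

{"name": "carry_out", "arguments": {"rows": [[[0, 0, -0.6], [0, 0, 0], 1], [[0, 0, -0.6], [0, 0, 0], 1], [[0, 0, -0.6], [0, 0, 0], 1]]}}

```text
clock: 11.5
tool_pos: [0.6772, 0.0948, 0.1023]
eef_rot: [0.904, 0.427, 0.001, 0.0]
contact_force: [0.6, -0.5, 2.8]
opening: 0.008
finger_force: 1.7
```

{"name": "carry_out", "arguments": {"rows": [[[0, 0, -0.3], [0, 0, 0], 1], [[0, 0, -0.3], [0, 0, 0], 1], [[0, 0, -0.3], [0, 0, 0], 1]]}}

```text
clock: 11.8
tool_pos: [0.6766, 0.0945, 0.1046]
eef_rot: [0.904, 0.427, 0.0, 0.0]
contact_force: [2.3, 0.2, 3.1]
opening: 0.006
finger_force: 1.2
```

{"name": "carry_out", "arguments": {"rows": [[[0, 0, -0.3], [0, 0, 0], 1], [[0, 0, -0.3], [0, 0, 0], 1], [[0, 0, -0.3], [0, 0, 0], 1]]}}

```text
clock: 12.1
tool_pos: [0.6757, 0.0941, 0.1074]
eef_rot: [0.904, 0.427, -0.001, -0.0]
contact_force: [-0.0, -0.1, 0.7]
opening: 0.001
finger_force: 0.6
```

The spring pushed back over about 6 mm (0.101 to 0.107), so the button was fully pressed. Now retreat and check.

{"name": "carry_out", "arguments": {"rows": [[[0, 0, -2], [0, 0, 0], 1], [[0, 0, -5], [0, 0, 0], 1], [[0, 0, -7], [0, 0, 0], 1], [[4, -4, -8], [0, 0, 0], 1], [[7, -8, -8], [0, 0, 0], 1], [[8, -12, -8], [0, 0, 0], 1], [[8, -15, -8], [0, 0, 0], 1], [[8, -15, -8], [0, 0, 0], 1], [[8, -15, -8], [0, 0, 0], 1]]}}

```text
clock: 13.0
tool_pos: [0.6106, 0.2514, 0.1873]
eef_rot: [0.904, 0.427, -0.001, 0.0]
contact_force: [1.4, 0.2, -0.6]
opening: 0.006
finger_force: 0.0
```

```bash
python3 - <<'E'
from h import *
from plant import r
s=r.snapshot("top");st=r.get_state();print(st["tool_pos"],st["contact_force"],np.abs(st["qd"]).max())
d=cv2.absdiff(s["image"],load("top4")["image"]).max(2)[140:280,260:370];print((d>40).sum())
cv2.imwrite("pics/c8.png",cv2.resize(s["image"][140:280,240:380,::-1],(560,560),interpolation=2))
E
```

```text
[0.61167803 0.25002914 0.187576  ] [-0.07749288 -1.46448168 -0.55514327] 0.025849598935450635
0
```

View pics/c8.png

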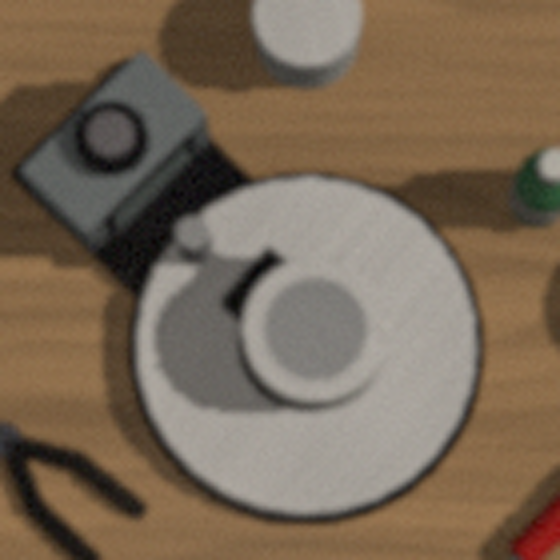

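The label holder at (252,283) still faces the reader, and nothing has moved since before the press. Handing in.

```bash
python3 -c "
from plant import r
print(r.finish_job())"
```

```text
the job is handed in; nothing more can be done
None
```

The job is handed in: I pressed the lid home, turned the label to face the reader, and pressed and released the button; the last picture shows the tub near the turntable's middle, label still facing the reader (the hand-in returned no verdict).

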